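Vent the vacuum dock and unscrew the travel canister's cap

ROBOT

A 6-joint arm with a two-finger parallel gripper is mounted at the origin on the work surface. World frame = base frame: x ahead of the robot, y to its left, z up, the work surface at z = 0. Lengths are in m, angles in rad, forces in N, time in s.
With the tool pointing down it reaches from about 0.325 to 0.9 m from the base axis. Payload 6.1 kg.
Tool frame: the origin (TCP) lies between the finger pads; the fingertips stand 14 mm ahead of it and the grasp point (between the pads) lies 5 mm behind it; x points along the fingers, y is the direction in which the jaws open and shut, and the axes are right-handed (so a half turn about x gives the same grasp; the last joint's range is limited). The gripper opens to 87 mm and grips with 3 to 60 N. Pads are 19 mm wide; open, the fingers measure 117 mm over their backs; the gripper's body (75 mm by 190 mm) begins 51 mm behind the grasp point.
Start: joints at [-1.232, 0.22, 1.526, -0, 1.395, -0.126], TCP at [0.28, -0.559, 0.237] pointing down, gripper open.
Joint ranges: [-2.98, 2.98], [-0.91, 2.08], [0.09, 2.57], [-1.24, 4.39], [0.2, 2.65], [-2.68, 2.68]. Speed limits (rad/s): [2.57, 2.57, 3.01, 3.14, 3.14, 3.14].

INTERFACE

Orientations are given as a unit quaternion [x, y, z, w].
In Python, from plant import arm gives the robot as it stands.
- The arm moves only by the tool carry_out, never from a script. Its argument "plan" is a list of rows, each a list of 6 numbers: the shift along the tool's x, y, z scaled (see below), then the turn, a rotation vector about the tool's x, y, z scaled (see below). A call has 1 to 20 rows; each row is the pose to reach, as a shift and turn from the pose measured when the call began, along the tool's axes at that moment; what a row does not reach only later rows make up. The controller multiplies each number of a shift by 500 mm and each number of a turn by 90 degrees. A row lasts 1/10 s, in which the tool goes at most 50 mm and 8.59 degrees, less where a joint would pass 70% of its speed; a pose out of reach is approached as far as the arm can. A call with a number of a shift or a turn outside -1 to 1 is refused whole. A call with a gripper value outside its range is refused whole. "jaw" is the opening in per cent of the stroke, from 0 (shut) to 100 (fully open), set as the call begins (left out, the last holds). The fingers move at their own pace and stop on an object; "force" is the grip in N (left out, the last holds). Time passes only in rows, so rows that repeat a pose let the fingers close. It gives the time, the measured TCP pose, the force and the opening at its end, in the units of the state.
- arm.get_obs(): the state, without advancing time (a new reading comes with each control period).
- arm.snapshot(name): name is "side" or "top"; returns a dict with "img" (400x640x3 uint8, red, green, blue), "K" (3x3 intrinsics, pixels), "D" ([k1, k2, p1, p2, k3] as OpenCV has them; the pictures are not rectified), "R" (3x3) and "t" (3): a world point X has camera coordinates R X + t. Camera axes: x right, y down, z forward; pixel columns grow to the right and rows downward; lengths in m; the calibration is good to about 2 mm. A picture is of the moment at which its call begins. There is no depth.
- arm.hand_in(): hands the job in, once; it reports no verdict.
The state is a dict: "time_s": time; "joint_positions": joint angles; "joint_vel": joint speeds; "joint_efforts": joint torques, N m; "eef_pos": TCP position; "ee_rot": TCP orientation; "force": force on the tool from outside, world axes, zero at the start; "ft_torque": the same for the moment, N m; "finger_gap": finger opening in m.
Only numpy, scipy, OpenCV 4.12 (cv2) and the standard library are available. Lean on these libraries where they do the work, as an engineer would, in place of code of your own. Each camera call takes 0.05 s, during which the arm holds its last target.

TASK

Take the stylus from its stand and use its tip to press the recessed red vent button on the green dock fully in, then put the stylus back upright in its stand and let go of it. Then, with the dock bracing the chrome canister, unscrew the tight cap anticlockwise just until its threads disengage (about a sixth of a turn), lift it straight up and finish still holding it level, centred just above the canister, its lower rim some 2 cm over the neck. Leave the canister seated in the dock, press the button with nothing but the stylus, and do not disturb anything else on the shelf.

Things in the scene. Friction and masses are not known exactly. Their poses are not given: they have to be found in the camera images.
- dock: sage-green vacuum dock fixed to the shelf; its place and yaw vary. Origin on the shelf under the centre of its square socket (inside 83 x 83 mm, rim 28 mm high, outside 107 x 107 mm), in which the canister stands and cannot turn. A deck 100 mm (x) by 66 mm (y), 45 mm high, adjoins on the dock's own -y side with the vent button in it, 86.5 mm from the socket's axis
- vent_top (a point): centre of the top of the red vent button (11 mm diameter), 7 mm below the deck's top in a round recess of 14 mm diameter; it moves down with the button
- vent_button (a joint): travel of the vent button: 0 = out, 0.004 m = fully in; a spring pushes it back (1 N at the start of the travel, 5 N fully in)
- dock_socket (a point): centre of the socket's floor, 10 mm above the shelf; axes as the dock's. Elsewhere on the shelf, at least 30 mm clear of dock and stand, are bystanders to be left alone: lilac lint roller (220 mm long, 52 mm high), glass dish of marbles, yellow torch, all beside the work on the left and right; pine chest (82 mm high) and a hook stand with two keys (185 mm high) beyond it at the back
- canister_foot (a point): centre of the underside of the canister; on dock_socket when seated
- canister_mouth (a point): centre of the rim of the canister's neck (47 mm diameter over the thread), 98 mm above its underside, z up. Canister: chrome, loose, 0.45 kg, black square foot 80 x 80 x 16 mm, round body of 76 mm diameter up to a flat shoulder 72 mm above the underside. A black bar of the sealing plug stands 6 mm above the neck's rim and stays with the canister
- cap_center (a point): centre of the cap, on its axis, half-way up (rim 20 mm below, top 20 mm above). Chrome, 16 flats round it, 58 mm across, 40 mm high, 90 g, lilac stripe on top. Closed, its lower rim is 2 mm above the canister's shoulder and this point 4 mm below canister_mouth. Three lugs hold it: turn it anticlockwise from above 50 to 70 degrees, best 60, then lift straight off; it does not rise while turning
- gasket (a joint): turn of the canister's sealing plug, which the cap carries round: 0 = tight, grows anticlockwise, stop at 1.22 rad; it lags the cap by up to 0.1 rad and resists with about 0.3 N m. The threads are free once the cap has turned 0.87 rad; lifted earlier the cap takes the canister along
- stylus_handle (a point): centre of the stylus's blue round handle (15 mm diameter, 60 mm long, z up along it to the free end). The whole stylus is 115 mm long and 50 g, upright in its stand at the start: this point is 85 mm above its tip
- stylus_guard (a point): centre of the underside of the stylus's brass guard (26 mm diameter, 5 mm thick, just below the handle), 50 mm above the tip and 35 mm below stylus_handle; below it is the steel shaft of 8 mm diameter, 6 mm over the last 20 mm
- stylus_tip (a point): lower end of the stylus (flat, 6 mm diameter)
- stand_hole (a point): centre of the mouth of the hole (13 mm wide, 52 mm deep) in the top of the pine stylus stand, 58 mm above the shelf; stand fixed to the shelf, block 44 x 44 mm on an 80 x 80 mm foot. The guard rests on this mouth when the stylus is home
Things that resemble listed ones, but are neither listed nor needed, are in the scene too. There is more than one size of the dock; the job needs the smallest. What is shaped like the part that bears cap_center but pink or purple is not meant.

How it is judged:
On the way, in this order (a step that is already met when the one before it is completed fails the run):
1. the vent button is pressed in at least 3 mm by the stylus held in the gripper (value of joint vent_button above 0.003 m and contact force between stylus and vent_button above 0.5 N and contact force between the fingers and stylus above 1 N), for 0.1 s.
2. the stylus is home in its stand again and let go (horizontal distance between stylus_guard and stand_hole below 0.006 m and distance between stylus_guard and stand_hole below 0.006 m and angle between stylus_handle's own z axis and vertical below 0.1 rad and contact force between the fingers and stylus below 0.05 N), for 0.2 s.
3. the cap is gripped and turned past the threads with the canister seated (distance between canister_foot and dock_socket below 0.006 m and angle between canister_mouth's own z axis and vertical below 0.06 rad and value of joint gasket above 0.65 rad and contact force between the fingers and cap above 1 N), for 0.1 s.
At the end, for the whole second after the job is handed in: cap gripped, at rest, level (0.15 rad), within 12 mm of the axis, lower rim 7 to 60 mm above the neck, clear of the canister; plug turned over 0.65 rad; canister seated (6 mm, 0.06 rad); button out; stylus let go, home in its stand (6 mm, 0.1 rad) (all of step 2 and z of cap_center in the frame of canister_mouth between 0.027 and 0.08 m and horizontal distance between cap_center and canister_mouth below 0.012 m and angle between cap_center's own z axis and vertical below 0.15 rad and contact force between the fingers and cap above 2 N and contact force between cap and canister below 0.05 N and value of joint gasket above 0.65 rad and linear speed of cap below 0.02 m/s and value of joint vent_button below 0.001 m and distance between canister_foot and dock_socket below 0.006 m and angle between canister_mouth's own z axis and vertical below 0.06 rad); the arm keeps its last pose, push and grip.
It fails at once if the canister is lifted out of the dock by more than 8 mm or tipped (distance between canister_foot and dock_socket above 0.008 m or angle between canister_mouth's own z axis and vertical above 0.15 rad).
It fails at once if the button is pushed by the robot itself or by something other than the stylus (contact force between any of the arm, the fingers, cap and vent_button above 0.3 N).
It fails at once if a bystander is moved more than 15 mm or the key hook is struck (distance of any of lint_roller, marble_dish, chest, torch from where it was at the start of the episode above 0.015 m or contact force between any of the arm, the fingers and key_hook above 2 N).
It also fails if it takes over 58 s, if anything falls off the work surface, if the arm or the gripper's body presses on something with over 40 N, if the wrist force passes 120 N, or if a joint passes its speed limit or range.

## Working session

There is one attempt and no reset: what is moved stays moved. The work goes in short steps, Python scripts to look and compute and a tool call to move; the robot and the scene stay as the last step left them, time stands still between calls to the robot, and variables do not carry over. Pictures are saved under pics/ and viewed, and the job is handed in when it is done.

Besides the shell and the picture viewer there is one more tool, called after "Request:" by a JSON object that holds its "fn" and its "kwargs". carry_out: Moves the arm, as the interface text tells. Shifts and turns lie within -1 to 1; 1 stands for 500 mm of shift or 90 degrees of turn. Its arguments: {"type":"object","properties":{"plan":{"type":"array","items":{"type":"array","items":{"type":"number"}}},"jaw":{"type":"number"},"force":{"type":"number"}},"required":["plan"]}

```bash
ls; mkdir -p pics; python3 - <<'E'
from plant import arm
import cv2,pickle
o=arm.get_obs()
for k,v in o.items(): print(k,v)
for n in ("side","top"):
    s=arm.snapshot(n); cv2.imwrite(f"pics/{n}0.png",s["img"][:,:,::-1]); pickle.dump(s,open(f"{n}0.pkl","wb"))
    print(n,s["K"],s["D"],s["R"],s["t"])
E
```

```text
pics
time_s 0.0
joint_positions [-1.23213531e+00  2.21251091e-01  1.52759973e+00  3.93509957e-05
  1.39470033e+00 -1.26120226e-01]
joint_vel [ 7.44688555e-04  1.04608682e-05  1.27531063e-03  1.51581527e-03
 -6.09654896e-04 -8.03321772e-04]
joint_efforts [ 2.06680466e-03 -4.94615293e+01 -3.87376857e+01  7.01209763e-02
  5.75092051e-02 -1.46577863e-04]
eef_pos [ 0.27994141 -0.55814103  0.23542779]
ee_rot [-0.68803917 -0.16353742  0.68815883 -0.16215746]
force [ 0.15582458  0.58277485 -0.13674285]
ft_torque [ 0.0111318  -0.01927464  0.01532343]
finger_gap 0.08696877082638657
side [[427.38524518   0.         329.67061869]
 [  0.         427.38524518 197.79540575]
 [  0.           0.           1.        ]] [-0.00217911  0.          0.          0.          0.        ] [[ 0.99261426 -0.12130117  0.00172241]
 [-0.0706679  -0.58970314 -0.80452238]
 [ 0.09860522  0.79845866 -0.59391984]] [-0.46462895  0.16961477  1.25231075]
top [[469.57320437   0.         322.1669784 ]
 [  0.         469.57320437 200.29172613]
 [  0.           0.           1.        ]] [0.03267467 0.         0.         0.         0.        ] [[-3.62772289e-03 -9.99993416e-01  8.96098578e-05]
 [-9.91059477e-01  3.58336124e-03 -1.33372683e-01]
 [ 1.33371484e-01 -5.72647834e-04 -9.91065951e-01]] [0.11210271 0.50162366 1.27728099]
```

View pics/side0.png

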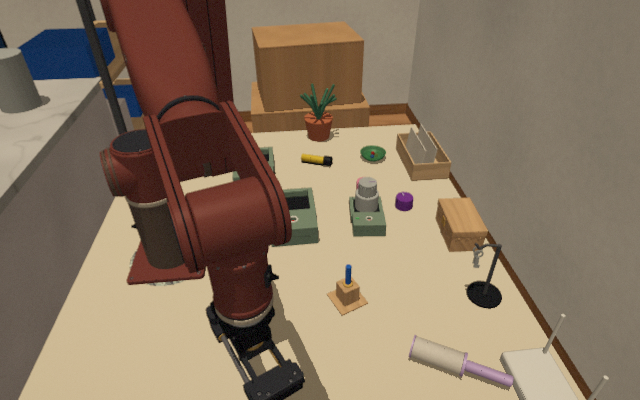

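View pics/top0.png

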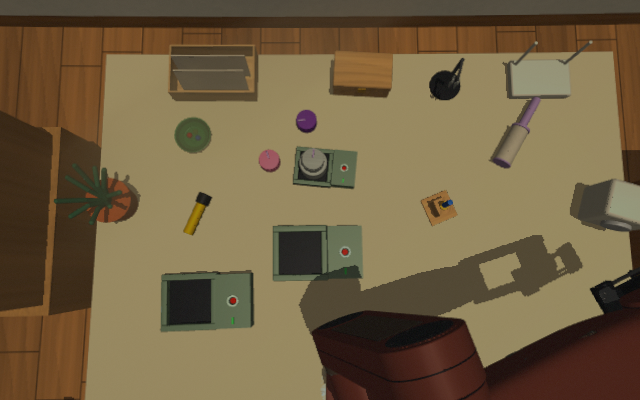

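The side view shows the canister in the smallest dock near (367,205) and the stylus in its stand near (348,285). In the top view the dock is near (325,167) and the stand near (439,208). I'll zoom in on both.

```bash
cat > h.py <<'E'
import numpy as np,cv2
def ray(s,px):
    u=cv2.undistortPoints(np.array([[px]],float),s["K"],np.array(s["D"],float)).ravel()
    R=np.array(s["R"]);t=np.array(s["t"]).ravel()
    return -R.T@t, R.T@np.array([u[0],u[1],1.])
def plane(s,px,z):
    c,d=ray(s,px); return c+d*(z-c[2])/d[2]
def proj(s,X):
    p,_=cv2.projectPoints(np.array(X,float).reshape(-1,1,3),cv2.Rodrigues(np.array(s["R"]))[0],np.array(s["t"],float),s["K"],np.array(s["D"],float)); return p.reshape(-1,2)
def tri(rs):
    A=np.zeros((3,3));b=np.zeros(3)
    for c,d in rs:
        d=d/np.linalg.norm(d);P=np.eye(3)-np.outer(d,d);A+=P;b+=P@c
    X=np.linalg.solve(A,b); return X,[np.linalg.norm((np.eye(3)-np.outer(d,d)/(d@d))@(X-c)) for c,d in rs]
def crop(s,x0,y0,x1,y1,k,name):
    im=s["img"][y0:y1,x0:x1,::-1]; im=cv2.resize(im,None,fx=k,fy=k,interpolation=cv2.INTER_CUBIC)
    cv2.imwrite(name,im)
E
python3 - <<'E'
from h import *
import pickle
t=pickle.load(open("top0.pkl","rb"));s=pickle.load(open("side0.pkl","rb"))
crop(t,285,140,365,195,10,"pics/t_dock.png");crop(t,415,180,465,230,10,"pics/t_stand.png")
crop(s,340,170,395,240,8,"pics/s_dock.png");crop(s,320,255,375,315,9,"pics/s_stand.png")
E
```

```text
(no output)
```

View pics/t_dock.png

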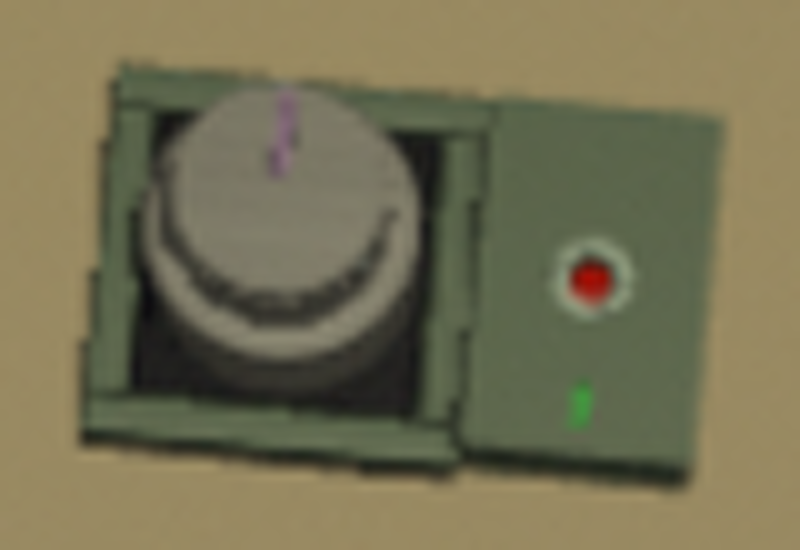

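View pics/t_stand.png

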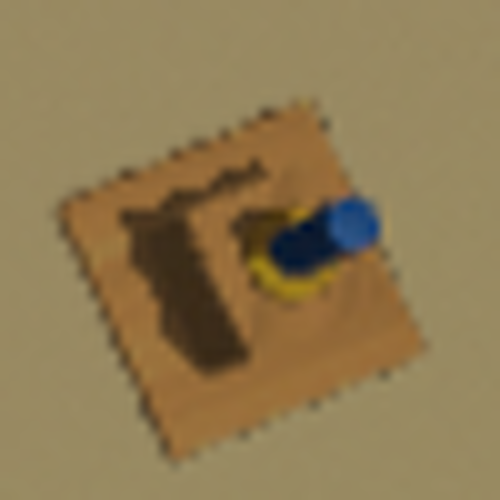

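View pics/s_dock.png

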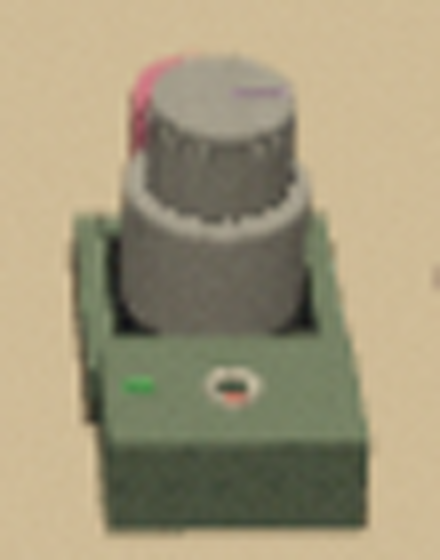

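View pics/s_stand.png

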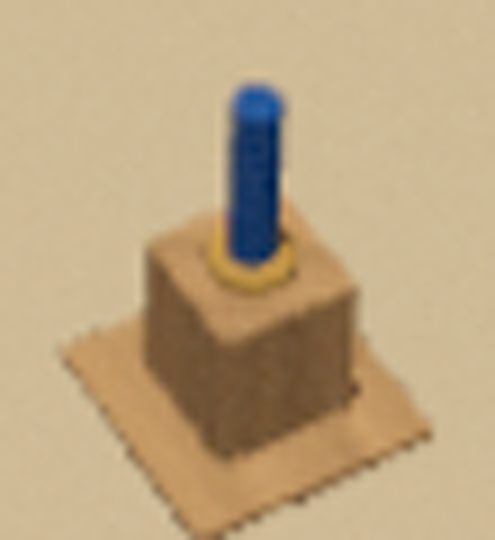

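```bash
cat > m.py <<'E'
from h import *
import pickle
t=pickle.load(open("top0.pkl","rb"));s=pickle.load(open("side0.pkl","rb"))
T=lambda u,v,x0,y0,k:((u+.5)/k-.5+x0,(v+.5)/k-.5+y0)
np.set_printoptions(precision=4,suppress=True)
td=lambda u,v:T(u,v,285,140,10); ts=lambda u,v:T(u,v,415,180,10); sd=lambda u,v:T(u,v,340,170,8); ss=lambda u,v:T(u,v,320,255,9)
print("ring top",plane(t,td(592,278),.045),"side",plane(s,sd(234,386),.045), tri([ray(t,td(592,278)),ray(s,sd(234,386))]))
print("captop",plane(t,td(281,190),.124),"side",plane(s,sd(222,98),.124), tri([ray(t,td(281,190)),ray(s,sd(222,98))]))
c=[plane(t,td(*p),.045)[:2] for p in [(492,100),(724,118),(690,466),(460,443)]]
print("deck corners",c, "sides",[np.linalg.norm(c[i]-c[(i+1)%4]) for i in range(4)],"ctr",np.mean(c,0))
c=[plane(s,sd(*p),.045)[:2] for p in [(102,338),(338,336),(368,442),(104,442)]]
print("deck side",c, "sides",[np.linalg.norm(c[i]-c[(i+1)%4]) for i in range(4)],"ctr",np.mean(c,0))
print("styl top",plane(t,ts(353,224),.123),"side",plane(s,ss(257,104),.123),tri([ray(t,ts(353,224)),ray(s,ss(257,104))]))
c=[plane(t,ts(*p),.0)[:2] for p in [(308,100),(428,348),(173,462),(60,203)]]
print("foot",c,[np.linalg.norm(c[i]-c[(i+1)%4]) for i in range(4)],"ctr",np.mean(c,0))
# colour mask
for n,q in(("t",t),("s",s)):
    hsv=cv2.cvtColor(np.ascontiguousarray(q["img"]),cv2.COLOR_RGB2HSV)
    for nm,lo,hi,box in(("blue",(105,120,60),(125,255,255),(415,180,465,230) if n=="t" else (320,255,375,315)),("red",(0,150,60),(8,255,255),(335,150,355,185) if n=="t" else (355,210,380,230))):
        m=cv2.inRange(hsv,lo,hi);x0,y0,x1,y1=box;ys,xs=np.nonzero(m[y0:y1,x0:x1]);print(n,nm,len(xs),xs.mean()+x0,ys.mean()+y0,xs.min()+x0,xs.max()+x0,ys.min()+y0,ys.max()+y0)
        if nm=="red":print(plane(q,(xs.mean()+x0,ys.mean()+y0),.038))
E
python3 m.py
```

```text
ring top [0.5931 0.0497 0.045 ] side [0.5962 0.0496 0.045 ] (array([0.5947, 0.0495, 0.0448]), [np.float64(0.0015301973157231955), np.float64(0.0015301973157233644)])
captop [0.6006 0.1349 0.124 ] side [0.6031 0.1314 0.124 ] (array([0.6026, 0.1349, 0.1213]), [np.float64(0.0013260917201521707), np.float64(0.0013260917201523069)])
deck corners [array([0.6441, 0.0773]), array([0.6387, 0.0122]), array([0.5398, 0.023 ]), array([0.5465, 0.0868])] sides [np.float64(0.0652612261285142), np.float64(0.09942440535641359), np.float64(0.06420199155279034), np.float64(0.09801902645462598)] ctr [0.5923 0.0498]
deck side [array([0.5504, 0.0853]), array([0.6431, 0.0755]), array([0.6402, 0.0105]), array([0.5407, 0.0224])] sides [np.float64(0.09321598135341999), np.float64(0.06506209371697573), np.float64(0.10017271882842826), np.float64(0.0636259517334354)] ctr [0.5936 0.0484]
styl top [ 0.4845 -0.2206  0.123 ] side [ 0.4862 -0.2229  0.123 ] (array([ 0.4856, -0.2212,  0.1212]), [np.float64(0.0009291114650567891), np.float64(0.0009291114650568295)])
foot [array([ 0.5363, -0.2429]), array([ 0.4648, -0.27
[... 371 characters left out ...]
 RuntimeWarning: Mean of empty slice.
  m=cv2.inRange(hsv,lo,hi);x0,y0,x1,y1=box;ys,xs=np.nonzero(m[y0:y1,x0:x1]);print(n,nm,len(xs),xs.mean()+x0,ys.mean()+y0,xs.min()+x0,xs.max()+x0,ys.min()+y0,ys.max()+y0)
  ret = ret.dtype.type(ret / rcount)
Traceback (most recent call last):
  File "m.py", line 20, in <module>
    m=cv2.inRange(hsv,lo,hi);x0,y0,x1,y1=box;ys,xs=np.nonzero(m[y0:y1,x0:x1]);print(n,nm,len(xs),xs.mean()+x0,ys.mean()+y0,xs.min()+x0,xs.max()+x0,ys.min()+y0,ys.max()+y0)
                                                                                                                           ~~~~~~^^
ValueError: zero-size array to reduction operation minimum which has no identity
```

```bash
cat >> h.py <<'E'
from scipy.spatial.transform import Rotation as Ro
def go(o,p,jawdir=None,deg=None):
    """shift/turn numbers from obs to TCP p, tool down, tool y along jawdir (world xy)"""
    R0=Ro.from_quat(o["ee_rot"]).as_matrix()
    d=R0.T@(np.array(p)-np.array(o["eef_pos"]))/0.5
    if jawdir is None: y=R0[:,1].copy()
    else: y=np.array([*jawdir,0.])
    y[2]=0;y/=np.linalg.norm(y);x=np.array([0,0,-1.]);R1=np.column_stack([x,y,np.cross(x,y)])
    r=Ro.from_matrix(R0.T@R1).as_rotvec()/(np.pi/2)
    print("shift",d.round(4),"turn",r.round(4)); return d,r
E
python3 - <<'E'
from h import *
from plant import arm
np.set_printoptions(precision=4,suppress=True)
o=arm.get_obs();print(Ro.from_quat(o["ee_rot"]).as_matrix())
a=np.radians(-5.5)
for sg in(1,-1): go(o,[.485,-.2215,.20],sg*np.array([np.cos(a),np.sin(a)]))
E
```

```text
[[-0.0006  0.4482 -0.8939]
 [ 0.0017 -0.8939 -0.4482]
 [-1.     -0.0018 -0.0002]]
shift [ 0.0719 -0.418  -0.6684] turn [-0.643  -0.0007  0.001 ]
shift [ 0.0719 -0.418  -0.6684] turn [1.357  0.0011 0.0008]
```

Request:
{"fn": "carry_out", "kwargs": {"plan": [[0.072,-0.418,-0.668,-0.643,0,0.001],[0.072,-0.418,-0.668,-0.643,0,0.001],[0.072,-0.418,-0.668,-0.643,0,0.001],[0.072,-0.418,-0.668,-0.643,0,0.001],[0.072,-0.418,-0.668,-0.643,0,0.001],[0.072,-0.418,-0.668,-0.643,0,0.001],[0.072,-0.418,-0.668,-0.643,0,0.001],[0.072,-0.418,-0.668,-0.643,0,0.001],[0.072,-0.418,-0.668,-0.643,0,0.001],[0.072,-0.418,-0.668,-0.643,0,0.001],[0.072,-0.418,-0.668,-0.643,0,0.001],[0.072,-0.418,-0.668,-0.643,0,0.001],[0.072,-0.418,-0.668,-0.643,0,0.001]], "jaw": 100}}

```text
time_s: 1.4
eef_pos: [0.4843, -0.2228, 0.2001]
ee_rot: [0.524, 0.475, -0.524, 0.475]
force: [-0.3, -0.6, -0.1]
finger_gap: 0.0873
```

```bash
python3 - <<'E'
from h import *
from plant import arm
import pickle
np.set_printoptions(precision=4,suppress=True)
o=arm.get_obs();print(o["eef_pos"],o["joint_positions"],o["time_s"])
a=np.radians(-5.5); go(o,[.485,-.2215,.088],[np.cos(a),np.sin(a)])
s=arm.snapshot("side");pickle.dump(s,open("side1.pkl","wb"));crop(s,290,220,410,310,6,"pics/s1.png")
E
```

```text
[ 0.4843 -0.2228  0.2001] [-0.5798  0.0297  1.8056  0.0009  1.306  -0.4819] 1.4
shift [ 0.2242  0.0009 -0.0027] turn [-0.0014 -0.0004 -0.0004]
```

View pics/s1.png

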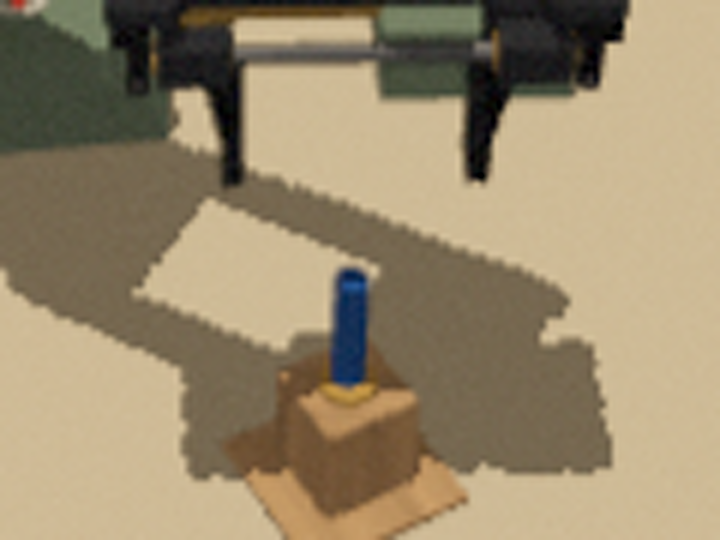

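The side view shows the stylus (top at about (351,275) in the crop) centred between the fingertips at (233,185) and (478,182), so I'm going down.

Request:
{"fn": "carry_out", "kwargs": {"plan": [[0.06,0.001,-0.003,0,0,0],[0.12,0.001,-0.003,0,0,0],[0.17,0.001,-0.003,0,0,0],[0.21,0.001,-0.003,0,0,0],[0.224,0.001,-0.003,0,0,0],[0.224,0.001,-0.003,0,0,0],[0.224,0.001,-0.003,0,0,0]]}}

```text
time_s: 2.15
eef_pos: [0.4856, -0.2219, 0.0891]
ee_rot: [0.524, 0.474, -0.524, 0.475]
force: [0.6, -0.6, 0.0]
finger_gap: 0.0865
```

Request:
{"fn": "carry_out", "kwargs": {"plan": [[0,0,0,0,0,0],[0,0,0,0,0,0],[0,0,0,0,0,0],[0,0,0,0,0,0],[0,0,0,0,0,0],[0,0,0,0,0,0],[0,0,0,0,0,0],[0,0,0,0,0,0]], "jaw": 0, "force": 30}}

```text
time_s: 2.95
eef_pos: [0.4856, -0.2219, 0.089]
ee_rot: [0.524, 0.474, -0.524, 0.475]
force: [-0.1, 0.1, -0.4]
finger_gap: 0.0309
```

Request:
{"fn": "carry_out", "kwargs": {"plan": [[0,0,0,0,0,0],[0,0,0,0,0,0],[0,0,0,0,0,0],[0,0,0,0,0,0],[0,0,0,0,0,0]]}}

```text
time_s: 3.45
eef_pos: [0.4856, -0.2218, 0.089]
ee_rot: [0.524, 0.474, -0.524, 0.475]
force: [-0.4, 0.1, 0.1]
finger_gap: 0.0143
```

Request:
{"fn": "carry_out", "kwargs": {"plan": [[-0.05,0,0,0,0,0],[-0.11,0,0,0,0,0],[-0.17,0,0,0,0,0],[-0.2,0,0,0,0,0],[-0.2,0,0,0,0,0]]}}

```text
time_s: 3.95
eef_pos: [0.4868, -0.2227, 0.1915]
ee_rot: [0.525, 0.473, -0.523, 0.477]
force: [0.1, -0.0, -1.2]
finger_gap: 0.0145
```

```bash
python3 - <<'E'
from h import *
from plant import arm
import pickle
np.set_printoptions(precision=4,suppress=True)
o=arm.get_obs();print(o["eef_pos"],o["finger_gap"],o["time_s"])
a=np.radians(-5.5); go(o,[.594,.0495,.165],[np.cos(a),np.sin(a)])
s=arm.snapshot("side");pickle.dump(s,open("side2.pkl","wb"));crop(s,290,190,410,310,5,"pics/s2.png")
E
```

```text
[ 0.4868 -0.2227  0.1915] 0.014523751243921867 3.95
shift [ 0.0529  0.1595 -0.563 ] turn [-0.0016  0.0014 -0.004 ]
```

View pics/s2.png

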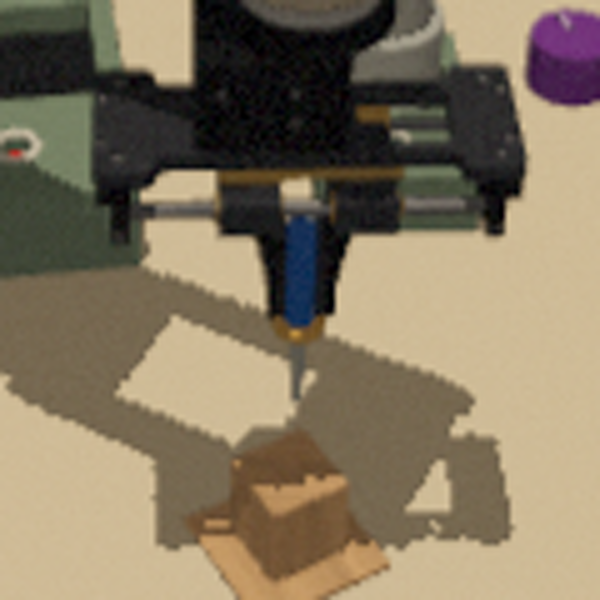

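Request:
{"fn": "carry_out", "kwargs": {"plan": [[0.02,0.02,-0.07,0,0,0],[0.04,0.045,-0.16,0,0,0],[0.053,0.07,-0.25,0,0,-0.004],[0.053,0.095,-0.34,0,0,-0.004],[0.053,0.12,-0.43,0,0,-0.004],[0.053,0.145,-0.51,0,0,-0.004],[0.053,0.155,-0.55,0,0,-0.004],[0.053,0.16,-0.563,-0.002,0.001,-0.004],[0.053,0.16,-0.563,-0.002,0.001,-0.004],[0.053,0.16,-0.563,-0.002,0.001,-0.004],[0.053,0.16,-0.563,-0.002,0.001,-0.004],[0.053,0.16,-0.563,-0.002,0.001,-0.004]]}}

```text
time_s: 5.2
eef_pos: [0.593, 0.0489, 0.163]
ee_rot: [-0.523, -0.476, 0.524, -0.474]
force: [1.0, 0.5, -0.4]
finger_gap: 0.0143
```

```bash
python3 - <<'E'
from h import *
from plant import arm
import pickle
np.set_printoptions(precision=4,suppress=True)
o=arm.get_obs();print(o["eef_pos"],o["finger_gap"],o["time_s"],o["force"])
a=np.radians(-5.5); go(o,[.594,.0495,.135],[np.cos(a),np.sin(a)])
s=arm.snapshot("side");pickle.dump(s,open("side3.pkl","wb"));crop(s,330,150,410,240,6,"pics/s3.png")
t=arm.snapshot("top");pickle.dump(t,open("top3.pkl","wb"));crop(t,285,120,405,200,6,"pics/t3.png")
E
```

```text
[0.593  0.0489 0.163 ] 0.014347543886152914 5.2 [ 0.9752  0.5302 -0.3765]
shift [ 0.056   0.0021 -0.0014] turn [-0.0007 -0.0005  0.0019]
```

View pics/s3.png

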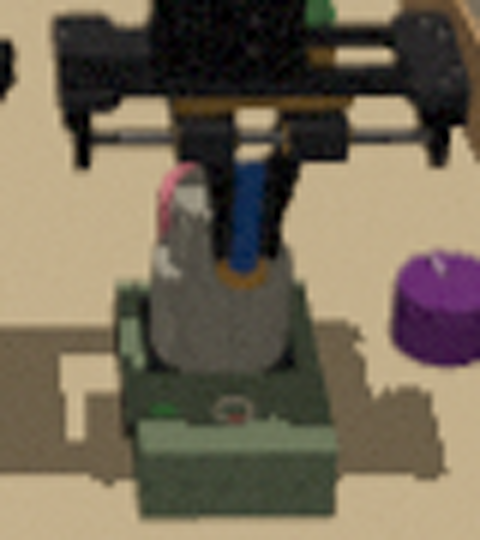

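View pics/t3.png

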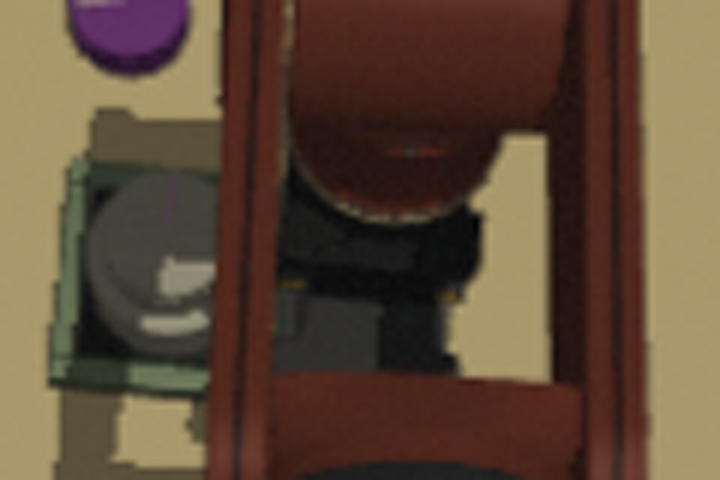

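In the side view the guard is at about (240,272) of the crop, over the dock, and the vent ring is at (235,410). The shaft blends into the canister, so I'll lower to just above the deck and look again.

Request:
{"fn": "carry_out", "kwargs": {"plan": [[0.02,0.002,-0.001,0,0,0.002],[0.04,0.002,-0.001,0,0,0.002],[0.056,0.002,-0.001,0,0,0.002],[0.056,0.002,-0.001,0,0,0.002],[0.056,0.002,-0.001,0,0,0.002]]}}

```text
time_s: 5.8
eef_pos: [0.5938, 0.0497, 0.1345]
ee_rot: [0.524, 0.476, -0.524, 0.475]
force: [0.1, -0.2, -0.5]
finger_gap: 0.0142
```

```bash
python3 - <<'E'
from h import *
from plant import arm
import pickle
np.set_printoptions(precision=4,suppress=True)
o=arm.get_obs();p=np.array(o["eef_pos"]);print(p,o["finger_gap"],o["time_s"],o["force"])
s=arm.snapshot("side");pickle.dump(s,open("side4.pkl","wb"));crop(s,345,180,395,240,9,"pics/s4.png")
g=p-[0,0,.031];tp=p-[0,0,.081]
uv=proj(s,[g,tp,[.594,.0495,.045]]);print("guard,tip,hole px",uv,"crop",(uv-[345,180]+.5)*9-.5)
a=np.radians(-5.5); go(o,[.594,.0495,.112],[np.cos(a),np.sin(a)])
E
```

```text
[0.5938 0.0497 0.1345] 0.014164352465904403 5.8 [ 0.0768 -0.2418 -0.5426]
guard,tip,hole px [[369.0872 202.7803]
 [368.1716 215.704 ]
 [368.1105 217.8922]] crop [[220.7847 209.0226]
 [212.5445 325.3359]
 [211.9944 345.0295]]
shift [0.045  0.0006 0.0005] turn [-0.0004 -0.0005  0.0005]
```

View pics/s4.png

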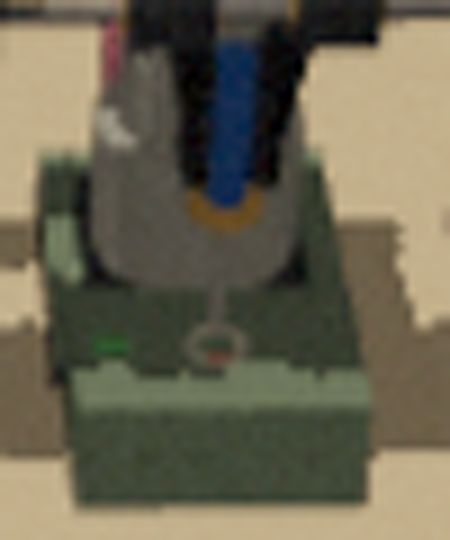

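Tip and ring line up in the side view: tip at about (217,325), ring centre (216,346), and the guard is within half a pixel of its predicted place. Pressing now.

Request:
{"fn": "carry_out", "kwargs": {"plan": [[0.015,0,0,0,0,0],[0.025,0,0,0,0,0],[0.032,0,0,0,0,0],[0.036,0,0,0,0,0],[0.039,0,0,0,0,0],[0.041,0,0,0,0,0],[0.041,0,0,0,0,0],[0.041,0,0,0,0,0]]}}

```text
time_s: 6.65
eef_pos: [0.5941, 0.0498, 0.1149]
ee_rot: [0.524, 0.475, -0.523, 0.475]
force: [-2.0, -0.1, 4.4]
finger_gap: 0.0146
```

Request:
{"fn": "carry_out", "kwargs": {"plan": [[0.002,0,0,0,0,0],[0.003,0,0,0,0,0],[0.003,0,0,0,0,0],[0.003,0,0,0,0,0]]}}

```text
time_s: 7.05
eef_pos: [0.5943, 0.0498, 0.1146]
ee_rot: [0.524, 0.475, -0.523, 0.475]
force: [-5.2, 0.9, 10.2]
finger_gap: 0.0143
```

Force rose from 4.4 to 10 N with only 0.3 mm more travel, so the button is at its stop. Now I'll withdraw.

Request:
{"fn": "carry_out", "kwargs": {"plan": [[-0.02,0,0,0,0,0],[-0.05,0,0,0,0,0],[-0.09,0,0,0,0,0],[-0.13,0,0,0,0,0],[-0.15,0,0,0,0,0],[-0.15,0,0,0,0,0]]}}

```text
time_s: 7.65
eef_pos: [0.5958, 0.0497, 0.1921]
ee_rot: [0.525, 0.474, -0.522, 0.476]
force: [1.1, 0.4, -0.4]
finger_gap: 0.0142
```

```bash
python3 - <<'E'
from h import *
from plant import arm
import pickle
np.set_printoptions(precision=4,suppress=True)
o=arm.get_obs();p=np.array(o["eef_pos"]);print(p,o["finger_gap"],o["time_s"],o["force"])
s=arm.snapshot("side");pickle.dump(s,open("side5.pkl","wb"));crop(s,335,150,405,240,6,"pics/s5.png")
a=np.radians(-5.5); go(o,[.4856,-.2218,.175],[np.cos(a),np.sin(a)])
E
```

```text
[0.5958 0.0497 0.1921] 0.014191362466053103 7.65 [ 1.1441  0.439  -0.3647]
shift [ 0.0328 -0.1672  0.5617] turn [-0.0003 -0.0007 -0.0033]
```

View pics/s5.png

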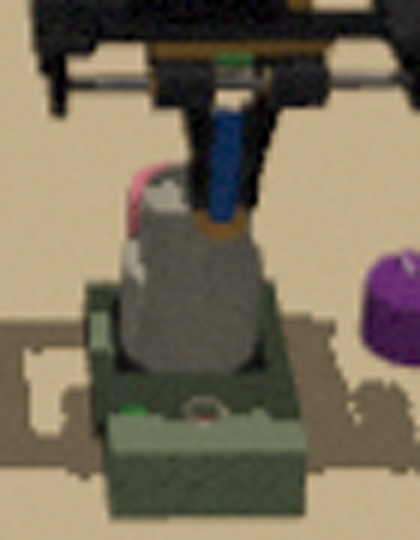

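The stylus is still held upright (guard at (220,222) in the crop). Taking it back to above the stand.

Request:
{"fn": "carry_out", "kwargs": {"plan": [[0.005,-0.022,0.07,0,0,0],[0.01,-0.05,0.16,0,0,0],[0.02,-0.075,0.25,0,0,-0.003],[0.033,-0.1,0.34,0,0,-0.003],[0.033,-0.127,0.43,0,0,-0.003],[0.033,-0.15,0.51,0,0,-0.003],[0.033,-0.163,0.548,0,0,-0.003],[0.033,-0.167,0.562,0,-0.001,-0.003],[0.033,-0.167,0.562,0,-0.001,-0.003],[0.033,-0.167,0.562,0,-0.001,-0.003],[0.033,-0.167,0.562,0,-0.001,-0.003],[0.033,-0.167,0.562,0,-0.001,-0.003]]}}

```text
time_s: 8.9
eef_pos: [0.4852, -0.2208, 0.1734]
ee_rot: [-0.523, -0.476, 0.524, -0.475]
force: [-0.2, -0.0, -0.3]
finger_gap: 0.0145
```

```bash
python3 - <<'E'
from h import *
from plant import arm
import pickle
np.set_printoptions(precision=4,suppress=True)
o=arm.get_obs();p=np.array(o["eef_pos"]);print(p,o["finger_gap"],o["time_s"],o["force"])
s=arm.snapshot("side");pickle.dump(s,open("side6.pkl","wb"));crop(s,310,230,390,315,7,"pics/s6.png")
tp=p-[0,0,.081]
uv=proj(s,[p-[0,0,.031],tp,[.4855,-.2218,.058]]);print((uv-[310,230]+.5)*7-.5)
a=np.radians(-5.5); go(o,[.4856,-.2218,.09],[np.cos(a),np.sin(a)])
E
```

```text
[ 0.4852 -0.2208  0.1734] 0.014528973183274813 8.9 [-0.2311 -0.022  -0.3104]
[[267.4479 212.1925]
 [263.6826 312.6836]
 [262.3963 380.5557]]
shift [0.1668 0.0013 0.0018] turn [0.0009 0.0003 0.0013]
```

View pics/s6.png

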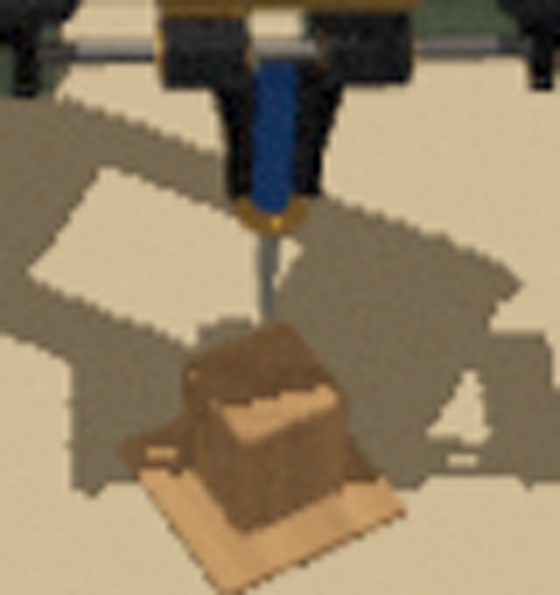

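The tip shows at (266,320) against (264,313) predicted, over the stand top. Inserting.

Request:
{"fn": "carry_out", "kwargs": {"plan": [[0.03,0.001,0.002,0,0,0.001],[0.07,0.001,0.002,0,0,0.001],[0.1,0.001,0.002,0,0,0.001],[0.13,0.001,0.002,0,0,0.001],[0.15,0.001,0.002,0,0,0.001],[0.162,0.001,0.002,0,0,0.001],[0.167,0.001,0.002,0,0,0.001],[0.167,0.001,0.002,0,0,0.001],[0.167,0.001,0.002,0,0,0.001]]}}

```text
time_s: 9.85
eef_pos: [0.4859, -0.2224, 0.0906]
ee_rot: [-0.523, -0.475, 0.523, -0.476]
force: [0.3, 0.6, 0.1]
finger_gap: 0.0143
```

Request:
{"fn": "carry_out", "kwargs": {"plan": [[0.002,0,-0.001,0,0,0],[0.003,0,-0.001,0,0,0],[0.003,0,-0.001,0,0,0]]}}

```text
time_s: 10.15
eef_pos: [0.486, -0.222, 0.0894]
ee_rot: [-0.523, -0.475, 0.523, -0.476]
force: [-0.1, 0.2, -0.8]
finger_gap: 0.0141
```

Request:
{"fn": "carry_out", "kwargs": {"plan": [[0,0,0,0,0,0],[0,0,0,0,0,0],[0,0,0,0,0,0],[0,0,0,0,0,0],[0,0,0,0,0,0],[0,0,0,0,0,0],[0,0,0,0,0,0],[0,0,0,0,0,0],[0,0,0,0,0,0],[0,0,0,0,0,0]], "jaw": 100}}

```text
time_s: 11.15
eef_pos: [0.486, -0.2219, 0.0894]
ee_rot: [-0.523, -0.475, 0.523, -0.476]
force: [-0.1, 0.0, -0.1]
finger_gap: 0.0838
```

Request:
{"fn": "carry_out", "kwargs": {"plan": [[-0.06,0,0,0,0,0],[-0.12,0,0,0,0,0],[-0.18,0,0,0,0,0],[-0.23,0,0,0,0,0],[-0.24,0,0,0,0,0],[-0.24,0,0,0,0,0]]}}

```text
time_s: 11.75
eef_pos: [0.4864, -0.2221, 0.2101]
ee_rot: [0.523, 0.474, -0.523, 0.477]
force: [0.3, 0.2, -0.9]
finger_gap: 0.0868
```

```bash
python3 - <<'E'
from h import *
from plant import arm
import pickle
np.set_printoptions(precision=4,suppress=True)
o=arm.get_obs();p=np.array(o["eef_pos"]);print(p,o["finger_gap"],o["time_s"],o["force"],o["joint_positions"])
s=arm.snapshot("side");pickle.dump(s,open("side7.pkl","wb"));crop(s,310,160,400,310,4,"pics/s7.png");crop(s,340,170,395,240,8,"pics/s7b.png")
E
```

```text
[ 0.4864 -0.2221  0.2101] 0.08681232931290934 11.75 [ 0.2638  0.2115 -0.8838] [-0.5755  0.0224  1.7938 -0.0006  1.3219 -0.4804]
```

View pics/s7.png

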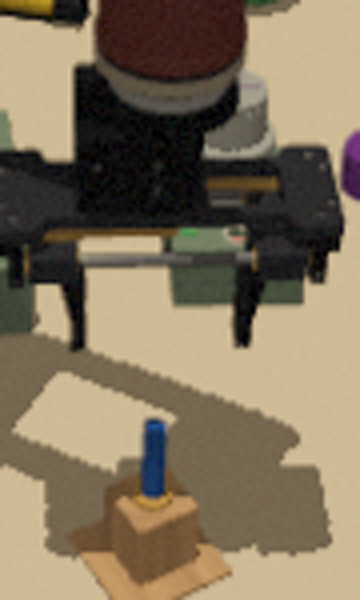

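View pics/s7b.png

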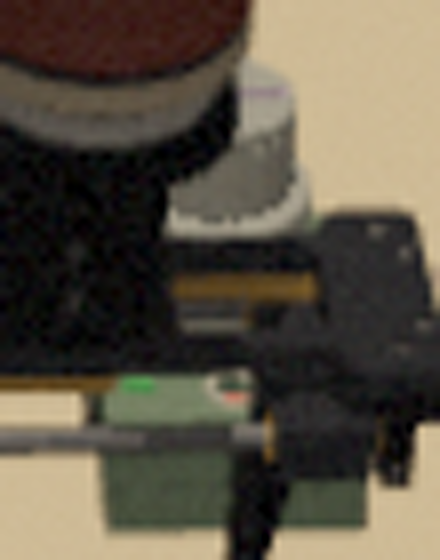

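The stylus is home: its guard sits on the stand's mouth at (153,498) and the jaws are clear. Moving over the cap next. The stripe's azimuth is about -6°, along the dock's x axis, which is also the present jaw direction.

```bash
python3 - <<'E'
from h import *
from plant import arm
np.set_printoptions(precision=4,suppress=True)
o=arm.get_obs();a=np.radians(-5.5); go(o,[.602,.135,.205],[np.cos(a),np.sin(a)])
E
```

```text
shift [ 0.0066  0.164  -0.7321] turn [ 0.0007  0.0007 -0.0004]
```

Request:
{"fn": "carry_out", "kwargs": {"plan": [[0.002,0.015,-0.07,0,0,0],[0.004,0.035,-0.16,0,0,0],[0.006,0.055,-0.25,0,0,0],[0.006,0.075,-0.34,0,0,0],[0.006,0.095,-0.43,0,0,0],[0.006,0.117,-0.52,0,0,0],[0.006,0.137,-0.61,0,0,0],[0.006,0.153,-0.68,0,0,0],[0.006,0.162,-0.72,0,0,0],[0.006,0.164,-0.732,0.001,0.001,0],[0.006,0.164,-0.732,0.001,0.001,0],[0.006,0.164,-0.732,0.001,0.001,0],[0.006,0.164,-0.732,0.001,0.001,0]]}}

```text
time_s: 13.1
eef_pos: [0.6017, 0.1335, 0.2049]
ee_rot: [-0.524, -0.475, 0.524, -0.475]
force: [-0.1, 0.3, 0.0]
finger_gap: 0.0868
```

```bash
python3 - <<'E'
from h import *
from plant import arm
import pickle
np.set_printoptions(precision=4,suppress=True)
o=arm.get_obs();p=np.array(o["eef_pos"]);print(p,o["finger_gap"],o["time_s"],o["force"],o["joint_positions"])
a=np.radians(-5.5); go(o,[.602,.135,.102],[np.cos(a),np.sin(a)])
s=arm.snapshot("side");pickle.dump(s,open("side8.pkl","wb"));crop(s,325,130,410,240,5,"pics/s8.png")
E
```

```text
[0.6017 0.1335 0.2049] 0.08677303151291757 13.1 [-0.0581  0.3407  0.0236] [0.0905 0.223  1.5837 0.0001 1.335  0.1885]
shift [ 0.2058  0.0004 -0.003 ] turn [-0.0013 -0.      0.0001]
```

View pics/s8.png

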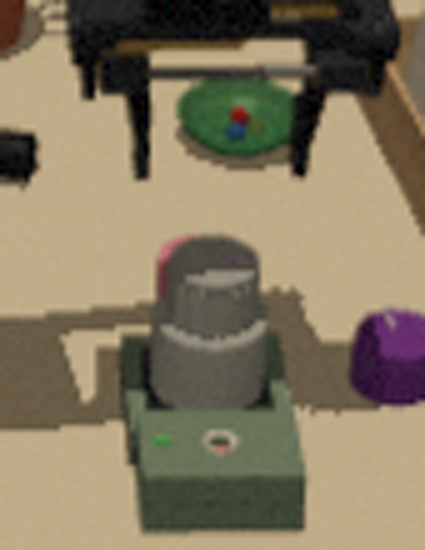

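The fingertips at (141,178) and (300,176) centre on column 220. The cap top centres at about 214, and the height difference explains that offset. Going down around the cap.

Request:
{"fn": "carry_out", "kwargs": {"plan": [[0.04,0,-0.003,0,0,0],[0.08,0,-0.003,0,0,0],[0.12,0,-0.003,0,0,0],[0.16,0,-0.003,0,0,0],[0.19,0,-0.003,0,0,0],[0.204,0,-0.003,0,0,0],[0.206,0,-0.003,-0.001,0,0],[0.206,0,-0.003,-0.001,0,0]]}}

```text
time_s: 13.95
eef_pos: [0.6025, 0.135, 0.1028]
ee_rot: [0.524, 0.475, -0.523, 0.475]
force: [0.0, -0.0, 0.3]
finger_gap: 0.0871
```

Request:
{"fn": "carry_out", "kwargs": {"plan": [[0,0,0,0,0,0],[0,0,0,0,0,0],[0,0,0,0,0,0],[0,0,0,0,0,0],[0,0,0,0,0,0],[0,0,0,0,0,0],[0,0,0,0,0,0],[0,0,0,0,0,0]], "jaw": 0, "force": 20}}

```text
time_s: 14.75
eef_pos: [0.6026, 0.135, 0.103]
ee_rot: [0.524, 0.475, -0.523, 0.476]
force: [0.2, 0.2, 2.3]
finger_gap: 0.0578
```

The gap of 57.8 mm fits gripping on flats, with almost no side force. I'll raise the grip force, then turn.

Request:
{"fn": "carry_out", "kwargs": {"plan": [[0,0,0,0,0,0],[0,0,0,0,0,0],[0,0,0,0,0,0]], "force": 50}}

```text
time_s: 15.05
eef_pos: [0.6026, 0.135, 0.103]
ee_rot: [0.524, 0.475, -0.523, 0.476]
force: [0.7, -0.2, 1.8]
finger_gap: 0.0578
```

Request:
{"fn": "carry_out", "kwargs": {"plan": [[0,0,0,-0.03,0,0],[0,0,0,-0.06,0,0],[0,0,0,-0.1,0,0],[0,0,0,-0.14,0,0],[0,0,0,-0.18,0,0],[0,0,0,-0.22,0,0],[0,0,0,-0.22,0,0],[0,0,0,-0.22,0,0]]}}

```text
time_s: 15.85
eef_pos: [0.6027, 0.1349, 0.1031]
ee_rot: [0.435, 0.557, -0.434, 0.558]
force: [0.7, -0.9, 0.9]
finger_gap: 0.0576
```

```bash
python3 - <<'E'
from h import *
from plant import arm
np.set_printoptions(precision=4,suppress=True)
o=arm.get_obs();print(o["eef_pos"],o["finger_gap"],o["time_s"],o["force"],o["ft_torque"])
R=Ro.from_quat(o["ee_rot"]).as_matrix();print("jaw az",np.degrees(np.arctan2(R[1,1],R[0,1])))
t=arm.snapshot("top");crop(t,270,100,390,200,6,"pics/t9.png")
s=arm.snapshot("side");crop(s,325,130,410,240,5,"pics/s9.png")
E
```

```text
[0.6027 0.1349 0.1031] 0.05760341403864433 15.85 [ 0.7326 -0.8703  0.9218] [-0.0403 -0.1473 -0.1325]
jaw az 14.15677005758266
```

View pics/t9.png

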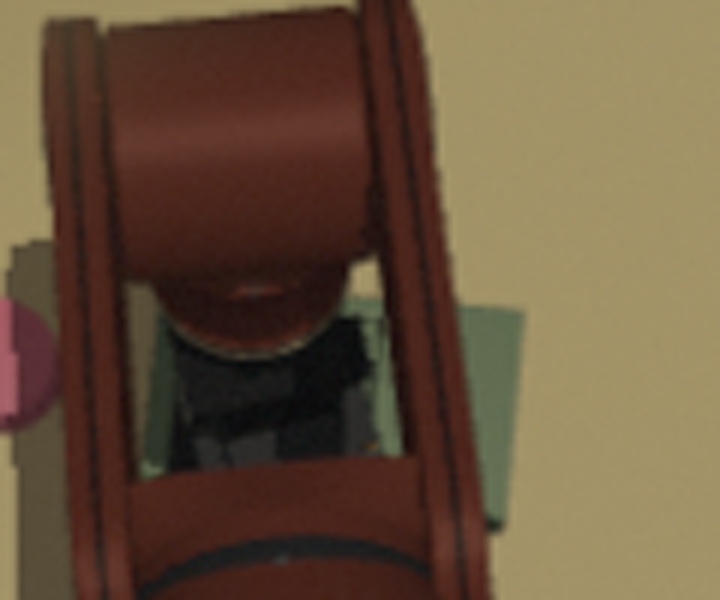

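View pics/s9.png

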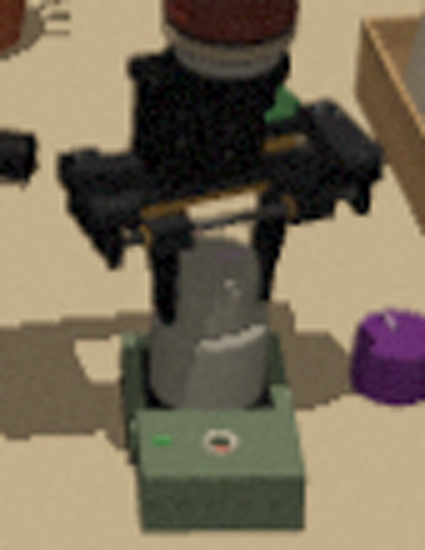

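The gripper has turned 20° with the gap steady, and the canister is seated. Continuing to about 60°.

Request:
{"fn": "carry_out", "kwargs": {"plan": [[0,0,0,-0.04,0,0],[0,0,0,-0.08,0,0],[0,0,0,-0.12,0,0],[0,0,0,-0.16,0,0],[0,0,0,-0.2,0,0],[0,0,0,-0.24,0,0],[0,0,0,-0.28,0,0],[0,0,0,-0.32,0,0],[0,0,0,-0.36,0,0],[0,0,0,-0.4,0,0],[0,0,0,-0.44,0,0],[0,0,0,-0.455,0,0],[0,0,0,-0.455,0,0],[0,0,0,-0.455,0,0]]}}

```text
time_s: 17.35
eef_pos: [0.6029, 0.1348, 0.1031]
ee_rot: [0.213, 0.674, -0.212, 0.675]
force: [1.8, -0.8, -0.6]
finger_gap: 0.0575
```

```bash
python3 - <<'E'
from h import *
from plant import arm
np.set_printoptions(precision=4,suppress=True)
o=arm.get_obs();print(o["eef_pos"],o["finger_gap"],o["time_s"],o["force"],o["ft_torque"])
R=Ro.from_quat(o["ee_rot"]).as_matrix();print("jaw az",np.degrees(np.arctan2(R[1,1],R[0,1])))
s=arm.snapshot("side");crop(s,340,160,395,240,7,"pics/s10.png")
E
```

```text
[0.6029 0.1348 0.1031] 0.05748774966153659 17.35 [ 1.8474 -0.8092 -0.5826] [-0.0931 -0.4652 -0.1939]
jaw az 55.05266913197261
```

View pics/s10.png

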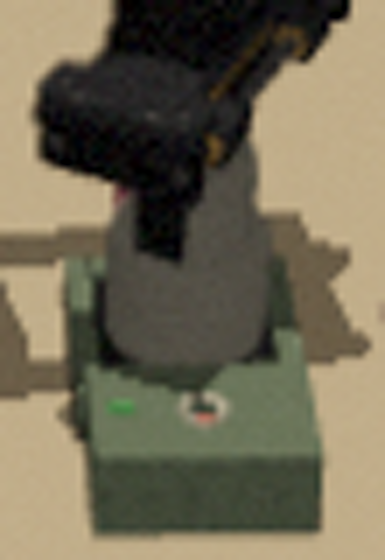

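Request:
{"fn": "carry_out", "kwargs": {"plan": [[-0.002,0,0,0,0,0],[-0.004,0,0,0,0,0],[-0.006,0,0,0,0,0],[-0.006,0,0,0,0,0],[-0.006,0,0,0,0,0]]}}

```text
time_s: 17.9
eef_pos: [0.602, 0.135, 0.1053]
ee_rot: [0.212, 0.674, -0.212, 0.675]
force: [-0.8, 0.3, -5.6]
finger_gap: 0.0575
```

```bash
python3 - <<'E'
from h import *
from plant import arm
np.set_printoptions(precision=4,suppress=True)
o=arm.get_obs();print(o["eef_pos"],o["finger_gap"],o["time_s"],o["force"],o["ft_torque"])
s=arm.snapshot("side");crop(s,340,160,395,240,7,"pics/s11.png")
o=arm.get_obs();print(o["force"])
E
```

```text
[0.602  0.135  0.1053] 0.05754949798596367 17.9 [-0.8241  0.3485 -5.5678] [ 0.134  -0.0979 -0.1155]
[-0.3443  1.5077 -5.8857]
```

View pics/s11.png

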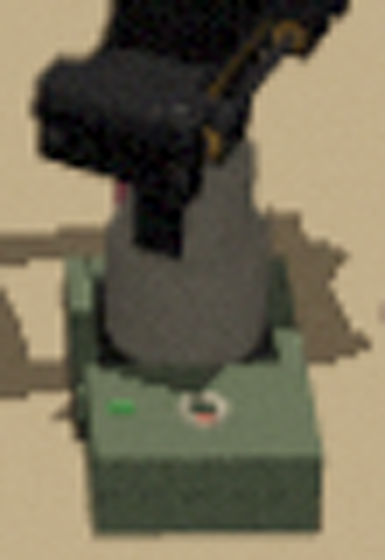

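The wrist carries about 5.6 N, the weight of cap plus canister, so the threads are not free and the cap must have turned less than the gripper. I'll lower it back, let go and read the stripe.

Request:
{"fn": "carry_out", "kwargs": {"plan": [[0.002,0,0,0,0,0],[0.004,0,0,0,0,0],[0.005,0,0,0,0,0],[0.005,0,0,0,0,0],[0.005,0,0,0,0,0]]}}

```text
time_s: 18.45
eef_pos: [0.6031, 0.1348, 0.1045]
ee_rot: [0.213, 0.674, -0.212, 0.675]
force: [-2.3, -1.8, 6.3]
finger_gap: 0.0572
```

```bash
python3 - <<'E'
from h import *
from plant import arm
np.set_printoptions(precision=4,suppress=True)
o=arm.get_obs();print(o["eef_pos"],o["finger_gap"],o["time_s"],o["force"],o["ft_torque"])
E
```

```text
[0.6031 0.1348 0.1045] 0.05722625522463044 18.45 [-2.2562 -1.8019  6.309 ] [-0.2456  0.2743 -0.1507]
```

Request:
{"fn": "carry_out", "kwargs": {"plan": [[0,0,0,0,0,0],[0,0,0,0,0,0],[0,0,0,0,0,0],[0,0,0,0,0,0],[0,0,0,0,0,0],[0,0,0,0,0,0],[0,0,0,0,0,0]], "jaw": 100}}

```text
time_s: 19.15
eef_pos: [0.6031, 0.1348, 0.1044]
ee_rot: [0.212, 0.674, -0.212, 0.675]
force: [-0.8, -0.1, 0.8]
finger_gap: 0.0871
```

Request:
{"fn": "carry_out", "kwargs": {"plan": [[-0.05,0,0,0,0,0],[-0.12,0,0,0,0,0],[-0.19,0,0,0,0,0],[-0.22,0,0,0,0,0],[-0.22,0,0,0,0,0]]}}

```text
time_s: 19.65
eef_pos: [0.6045, 0.135, 0.2174]
ee_rot: [0.213, 0.672, -0.211, 0.677]
force: [0.9, -0.9, 0.5]
finger_gap: 0.0871
```

```bash
python3 - <<'E'
from h import *
from plant import arm
import pickle
np.set_printoptions(precision=4,suppress=True)
o=arm.get_obs();print(o["eef_pos"],o["finger_gap"],o["time_s"],o["force"])
s=arm.snapshot("side");pickle.dump(s,open("side12.pkl","wb"))
im=s["img"][165:235,340:395,::-1];im=cv2.resize(im,None,fx=8,fy=8,interpolation=cv2.INTER_CUBIC)
cv2.imwrite("pics/s12.png",np.clip(im.astype(float)*1.6,0,255).astype(np.uint8))
E
```

```text
[0.6045 0.135  0.2174] 0.0870719986833096 19.65 [ 0.9353 -0.9101  0.5304]
```

View pics/s12.png

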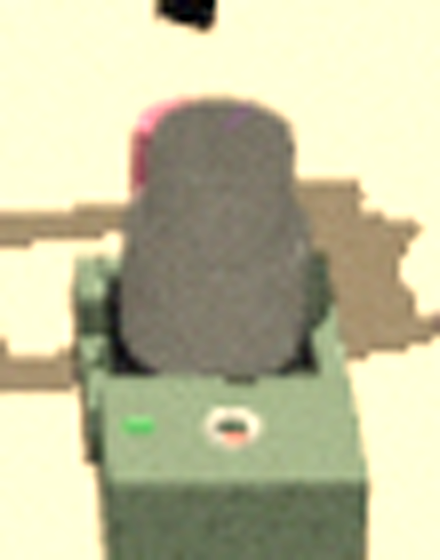

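```bash
python3 - <<'E'
from h import *
import pickle
np.set_printoptions(precision=4,suppress=True)
for f in("side0","side12"):
    s=pickle.load(open(f+".pkl","rb"));im=s["img"].astype(int)
    x0,y0,x1,y1=358,176,378,192
    c=im[y0:y1,x0:x1]; p=(c[...,0]+c[...,2])/2-c[...,1]
    m=p>np.median(p)+ (5 if f=="side12" else 12)
    m[:, :3]=False
    ys,xs=np.nonzero(m);w=(p-np.median(p))[m]
    P=np.array([plane(s,(x+x0,y+y0),.124)[:2] for x,y in zip(xs,ys)])
    for a,b,q,ww in zip(xs,ys,P,w):print(a+x0,b+y0,(q-[.6025,.135])*1000,ww)
    print("median",np.median(p))
    cv2.imwrite(f"pics/p_{f}.png",cv2.resize(np.clip(p*6+100,0,255).astype(np.uint8),None,fx=20,fy=20,interpolation=0))
E
```

```text
361 177 [-14.2068  25.5781] 26.0
362 177 [-11.0349  25.1989] 20.5
361 178 [-15.2388  19.9235] 16.5
369 181 [6.7431 0.1923] 15.5
370 181 [ 9.8729 -0.1821] 15.5
371 181 [13.0027 -0.5564] 14.0
372 181 [16.1326 -0.9308] 16.0
373 181 [19.2626 -1.3051] 15.5
374 181 [22.3926 -1.6794] 16.0
375 181 [25.5227 -2.0538] 13.5
median -5.0
361 177 [-14.2068  25.5781] 24.5
362 177 [-11.0349  25.1989] 17.5
363 177 [-7.8629 24.8197] 11.5
361 178 [-15.2388  19.9235] 27.0
362 178 [-12.0777  19.5455] 13.0
363 178 [-8.9165 19.1676] 9.5
369 178 [10.052  16.8997] 6.0
370 178 [13.2136 16.5217] 15.0
371 178 [16.3752 16.1437] 5.5
369 179 [ 8.9416 11.293 ] 16.5
370 179 [12.0925 10.9162] 12.5
368 180 [4.6983 6.0995] 13.5
369 180 [7.8386 5.724 ] 12.5
368 181 [3.6133 0.5666] 7.0
median -3.0
```

View pics/p_side12.png

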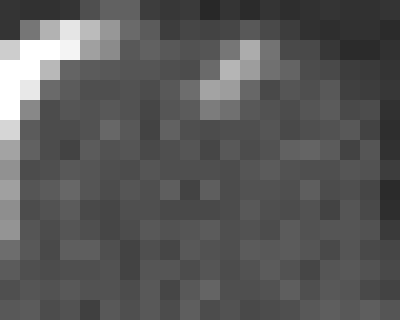

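The side view shows the stripe (crop (237,117)) now pointing at about 54 ± 5° azimuth against -6° before, so the cap did follow the 60° turn. When I lowered, the down-force came on 1.4 mm above the start height. That points to the cap rubbing on the still-loaded plug rather than locked threads. I'll regrip with the twist relaxed and test the lift again.

```bash
python3 - <<'E'
from h import *
from plant import arm
np.set_printoptions(precision=4,suppress=True)
o=arm.get_obs();a=np.radians(55); go(o,[.6027,.135,.104],[np.cos(a),np.sin(a)])
E
```

```text
shift [ 0.2215 -0.0009 -0.0017] turn [ 0.0008  0.0021 -0.0017]
```

Request:
{"fn": "carry_out", "kwargs": {"plan": [[0.05,-0.001,-0.002,0,0.002,-0.002],[0.1,-0.001,-0.002,0,0.002,-0.002],[0.15,-0.001,-0.002,0,0.002,-0.002],[0.19,-0.001,-0.002,0,0.002,-0.002],[0.215,-0.001,-0.002,0,0.002,-0.002],[0.221,-0.001,-0.002,0.001,0.002,-0.002],[0.221,-0.001,-0.002,0.001,0.002,-0.002],[0.221,-0.001,-0.002,0.001,0.002,-0.002]]}}

```text
time_s: 20.5
eef_pos: [0.6032, 0.1351, 0.1051]
ee_rot: [0.213, 0.674, -0.213, 0.675]
force: [0.0, 0.6, 0.4]
finger_gap: 0.0872
```

Request:
{"fn": "carry_out", "kwargs": {"plan": [[0,0,0,0,0,0],[0,0,0,0,0,0],[0,0,0,0,0,0],[0,0,0,0,0,0],[0,0,0,0,0,0],[0,0,0,0,0,0],[0,0,0,0,0,0],[0,0,0,0,0,0]], "jaw": 0, "force": 40}}

```text
time_s: 21.3
eef_pos: [0.6034, 0.1351, 0.1054]
ee_rot: [0.213, 0.674, -0.213, 0.675]
force: [-1.3, 0.2, 2.1]
finger_gap: 0.0576
```

```bash
python3 - <<'E'
from h import *
from plant import arm
np.set_printoptions(precision=4,suppress=True)
o=arm.get_obs();print(o["eef_pos"],o["finger_gap"],o["time_s"],o["force"],o["ft_torque"])
R=Ro.from_quat(o["ee_rot"]).as_matrix();print("jaw az",np.degrees(np.arctan2(R[1,1],R[0,1])))
E
```

```text
[0.6034 0.1351 0.1054] 0.05757766549789197 21.3 [-1.2637  0.2428  2.0937] [ 0.041  -0.0201 -0.0084]
jaw az 54.98280071866509
```

Request:
{"fn": "carry_out", "kwargs": {"plan": [[-0.002,0,0,0,0,0],[-0.004,0,0,0,0,0],[-0.006,0,0,0,0,0],[-0.006,0,0,0,0,0],[-0.006,0,0,0,0,0]]}}

```text
time_s: 21.8
eef_pos: [0.6033, 0.1351, 0.1083]
ee_rot: [0.213, 0.674, -0.213, 0.675]
force: [-0.3, -0.8, -1.2]
finger_gap: 0.0577
```

```bash
python3 - <<'E'
from h import *
from plant import arm
import pickle
np.set_printoptions(precision=4,suppress=True)
o=arm.get_obs();print(o["eef_pos"],o["finger_gap"],o["time_s"],o["force"],o["ft_torque"])
s=arm.snapshot("side");pickle.dump(s,open("side13.pkl","wb"));im=s["img"][160:240,340:395,::-1];im=cv2.resize(im,None,fx=7,fy=7,interpolation=cv2.INTER_CUBIC)
cv2.imwrite("pics/s13.png",np.clip(im.astype(float)*1.6,0,255).astype(np.uint8))
E
```

```text
[0.6033 0.1351 0.1083] 0.057655286407792466 21.8 [-0.3339 -0.8064 -1.1628] [-0.0247 -0.1823 -0.0202]
```

View pics/s13.png

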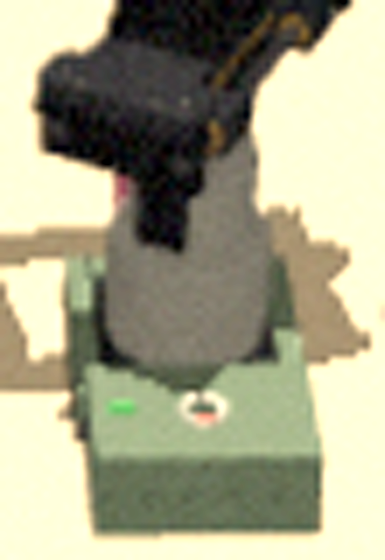

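The lift now costs only 1.2 N, the cap's own weight, and the canister has stayed down, so the threads are free. Lifting straight up to about 44 mm in total.

Request:
{"fn": "carry_out", "kwargs": {"plan": [[-0.01,0,0,0,0,0],[-0.02,0,0,0,0,0],[-0.03,0,0,0,0,0],[-0.04,0,0,0,0,0],[-0.05,0,0,0,0,0],[-0.06,0,0,0,0,0],[-0.07,0,0,0,0,0],[-0.08,0,0,0,0,0],[-0.084,0,0,0,0,0],[-0.084,0,0,0,0,0],[-0.084,0,0,0,0,0],[-0.084,0,0,0,0,0]]}}

```text
time_s: 23.05
eef_pos: [0.6029, 0.1351, 0.1499]
ee_rot: [0.213, 0.674, -0.213, 0.675]
force: [0.5, -0.2, -0.1]
finger_gap: 0.0575
```

```bash
python3 - <<'E'
from h import *
from plant import arm
import pickle
np.set_printoptions(precision=4,suppress=True)
o=arm.get_obs();print(o["eef_pos"],o["finger_gap"],o["time_s"],o["force"],o["ft_torque"])
s=arm.snapshot("side");pickle.dump(s,open("side14.pkl","wb"));im=s["img"][140:240,330:400,::-1];im=cv2.resize(im,None,fx=6,fy=6,interpolation=cv2.INTER_CUBIC)
cv2.imwrite("pics/s14.png",np.clip(im.astype(float)*1.6,0,255).astype(np.uint8))
t=arm.snapshot("top");crop(t,270,100,390,200,6,"pics/t14.png")
crop(s,310,240,390,315,6,"pics/s14b.png")
E
```

```text
[0.6029 0.1351 0.1499] 0.05745353750178468 23.05 [ 0.5026 -0.1575 -0.078 ] [ 0.0635 -0.1552  0.0248]
```

View pics/s14.png

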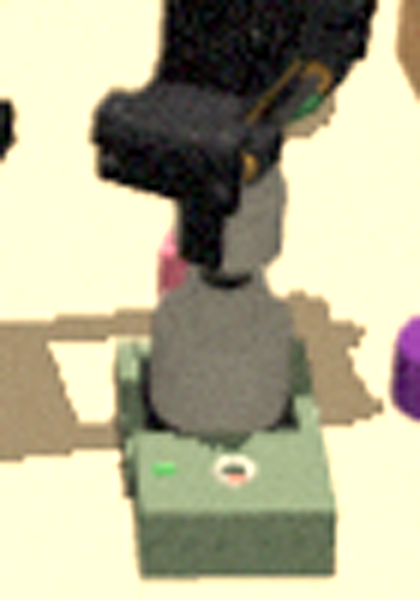

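View pics/s14b.png

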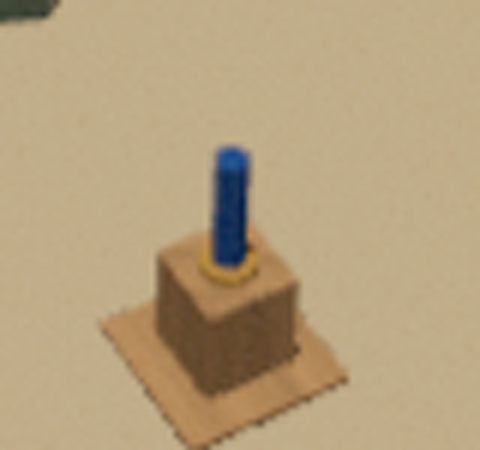

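The cap hangs clear above the neck, with the black plug bar visible at (225,278). The canister is seated and the stylus is home with its guard on the stand (228,265). One last numeric check of the gap before handing in.

```bash
python3 - <<'E'
from h import *
from plant import arm
import pickle
np.set_printoptions(precision=4,suppress=True)
s=pickle.load(open("side14.pkl","rb"))
f=lambda X:(proj(s,X)-[330,140]+.5)*6-.5
for z in(.124,.129,.134): print(z,"rim front",f([[.605,.106,z]]),"right",f([[.631,.135,z+.01]]))
print("neck right/front top z108",f([[.6255,.135,.108],[.6025,.1115,.108]]), "body right z.05",f([[.6403,.135,.06]]))
o=arm.get_obs();print(o["time_s"],np.abs(o["joint_vel"]).max(),Ro.from_quat(o["ee_rot"]).as_matrix()[:,0])
E
```

```text
0.124 rim front [[239.4326 280.6407]] right [[278.5116 230.1209]]
0.129 rim front [[239.9867 272.6718]] right [[279.144  222.1579]]
0.134 rim front [[240.5433 264.6671]] right [[279.7793 214.1595]]
neck right/front top z108 [[265.0662 271.6703]
 [230.9    300.1534]] body right z.05 [[286.3475 342.7766]]
23.15 0.0019874007244900117 [ 0.0008 -0.0005 -1.    ]
```

Request:
{"fn": "carry_out", "kwargs": {"plan": [[0,0,0,0,0,0],[0,0,0,0,0,0],[0,0,0,0,0,0]]}}

```text
time_s: 23.45
eef_pos: [0.603, 0.1351, 0.1499]
ee_rot: [0.213, 0.674, -0.213, 0.675]
force: [0.7, 0.1, -1.3]
finger_gap: 0.0576
```

```bash
python3 - <<'E'
from plant import arm
print(arm.hand_in()); print(arm.get_obs()["time_s"])
E
```

```text
the job is handed in; nothing more can be done
None
the job is handed in; nothing more can be done
```

The job is handed in at about 23.5 s of the 58 s allowed; no verdict is reported. I pressed the vent button fully in with the stylus (10 N against its stop), put the stylus back in its stand and let go. I then turned the cap about 60° anticlockwise and lifted it about 44 mm.

**Last checks:**
- **Cap:** the lower rim is about 19–21 mm above the neck by the side view. The tool is vertical and at rest, with the cap gripped at 40 N (gap 57.6 mm).
- **Canister and stylus:** in the side view the canister is seated in the dock, and the stylus stands upright with its guard on the stand.
- **Bystanders:** I felt no contact with them, but I didn't measure them again at the end.

**What disagreed:** the first test lift, 2.2 mm at the tool with the cap still under twist, showed about 5.6 N. That is close to the weight of cap and canister together. I lowered the cap, let go, and saw the stripe at about 54° azimuth, which fits a 60° turn. I then regripped with the twist relaxed, and the cap lifted at about its own weight (1.2 N). The pictures showed no canister movement, but a rise of 1–2 mm during that first test can't be ruled out. The gasket's angle can't be read directly; I infer it from the turn and the free lift.

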